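# Feed the top glass blank past the check flap

### The arm

A 7-joint arm with a two-finger parallel gripper is mounted at the origin on the work surface. World frame = base frame: x ahead of the robot, y to its left, z up, the work surface at z = 0. Lengths are in m, angles in rad, forces in N, time in s.
With the tool pointing down it reaches from about 0.35 to 0.9 m from the base axis. Payload 7.2 kg.
Tool frame: the origin (TCP) lies midway between the tips of the shut fingers; the grasp point (between the pads) lies tcp_to_grasp behind it (tcp_to_grasp is the distance from the TCP to the grasp point, in m); y points along the fingers, z is the direction in which the jaws open and shut, and the axes are right-handed (so a half turn about y gives the same grasp; the last joint's range is limited). The gripper opens to 85 mm and grips with 20 to 120 N. Pads are 22 mm wide; open, the fingers measure 114 mm over their backs; the gripper's body (76 mm by 85 mm) begins 54 mm behind the grasp point. The pads swing forward as they close: fully open they stand 13 mm farther back than shut.
Start: joints at [-1.303, 0.411, -0.013, 1.596, 0.006, 1.134, -0.082], TCP at [0.206, 0.59, 0.203] pointing down, gripper open.
Joint ranges: [-2.95, 2.95], [-0.29, 1.99], [-1.47, 1.44], [0.14, 2.54], [-1.03, 4.17], [0.13, 1.85], [-2.86, 2.86]. Speed limits (rad/s): [2.39, 2.39, 3.01, 3.01, 3.14, 3.14, 3.14].

### API

Orientations are given as a unit quaternion [w, x, y, z].
In Python, from station import * gives the robot as it stands.
- The arm moves only by the tool servo_tool, never from a script. Its argument "moves" is a list of rows, each a list of 7 numbers: the turn, a rotation vector about the tool's x, y, z in rad, then the shift along the tool's x, y, z in cm, then the closure, from 0 (fully open) to 1 (shut). In form: [[wx, wy, wz, tx, ty, tz, claw], ...]. A call has 1 to 20 rows; each row is the pose to reach, as a shift and turn from the pose commanded when the call began, along the tool's axes at that moment; what a row does not reach only later rows make up. A row lasts 1/8 s, in which the tool goes at most 62.5 mm and 10.7 degrees, less where a joint would pass 70% of its speed; a pose out of reach is approached as far as the arm can. A call with a gripper value outside its range is refused whole. The fingers move at their own pace and stop on an object; "squeeze" is the grip in N (left out, the last holds). Time passes only in rows, so rows that repeat a pose let the fingers close. It gives the time, the measured TCP pose, the force and the opening at its end, in the units of the state.
- read_state(): the state, without advancing time (a new reading comes with each control period).
- snapshot(name): name is "scene" or "side" or "wrist"; returns (picture, depth): 420x560x3 uint8, red, green, blue; 420x560 float32, m along the optical axis (not along the pixel's ray), 0 where there is no reading.
- get_calibration(name): a dict with "fovy" (degrees; the focal length in pixels is half the picture's height over the tangent of half this angle, whatever the lens; pixels are square), "cx", "cy" (the principal point, pixels), "extrinsics" (4x4, takes a point from camera to world coordinates); the wrist camera has in their place "tool_from_camera" (4x4, takes a point from camera to tool coordinates, whose origin is the TCP and whose axes are the tool frame's). Camera axes: x right, y up, looking along -z (the intrinsics and any distortion apply to the point x, -y, -z); pixel columns grow to the right and rows downward; lengths in m; the calibration is good to about 2 mm. A picture is of the moment at which its call begins: read the wrist's pose just before it. get_calibration takes no time and is no camera call.
- job_done(): hands the job in, once; it reports no verdict.
The state is a dict: "t": time; "qpos": joint angles; "dq": joint speeds; "tau": joint torques, N m; "tcp_pos": TCP position; "orientation": TCP orientation; "wrist_force": force on the tool from outside, world axes, zero at the start; "wrist_torque": the same for the moment, N m; "finger_gap": opening from 0.0 (shut) to 1.0 (fully open).
Only numpy, scipy, OpenCV 4.12 (cv2) and the standard library are available. Lean on these libraries where they do the work, as an engineer would, in place of code of your own. Each camera call takes 0.05 s, during which the arm holds its last target.

### The job

Slide the top glass blank sideways off the stack onto the slide table, without lifting it, and push it on over the check flap until it sits squarely against the end stop and the flap has sprung up again behind it. Leave the two blanks below stacked as they are and do not disturb anything else on the bench.

Things in the scene. Friction and masses are not known exactly. Their poses are not given: they have to be found in the camera images.
- blank_top_c (a point): Centre of the topmost blank of the stack: a plain frosted-glass block 100 mm (its x) x 120 mm (its y) x 18 mm thick (z), 0.35 to 0.65 kg. Too wide for a gripper. At the start its underside is 46 mm above the bench, 2 mm above the slide table's surface, and its x axis points within 0.1 rad along the feed direction.
- blank_mid_c (a point): Centre of the second blank, identical, directly below the top one (centre 37 mm above the bench, top face at 46 mm). Nothing but friction holds it.
- blank_low_c (a point): Centre of the lowest blank, identical, on a fixed plywood board 10 mm high (104 x 130 mm).
- deck: Fixed grey-painted metal slide table, 280 mm long, 170 wide, top surface 44 mm above the bench. Origin at bench level under the middle of its entry edge (next to the stack); x is the feed direction, away from the stack. Steel side rails stand 12 mm above the surface, 150 mm apart inside, from x = 45 mm on (flared outwards from 45 mm back to 5 mm).
- deck_entry (a point): Middle of the slide table's entry edge, on its top surface. The stack stands before this edge: gap of 6 to 22 mm to the top blank, which is up to 8 mm off the centre line and turned up to 0.1 rad from the feed direction.
- deck_stop (a point): Middle of the face of the steel end stop, at the height of the slide table's top surface (280 mm along the feed direction from the entry). The stop is 170 mm wide and 28 mm high above the surface.
- flap (a joint): Steel check flap across the slide table, 98 mm wide, hinged at its foot 135 mm from the entry edge, 8 mm below the surface; at 0 rad it is shut: upright, 22 mm above the surface. A blank pushed against it folds it forward and down (about 1.3 rad under a blank, 1.6 at most; 1 to 2 N) into a pocket and slides over it; a weak spring raises it when nothing lies over it.
- flap_edge (a point): Middle of the flap's free edge, 30 mm from its hinge; when down it lies 30 mm beyond the hinge.
- tumbler: Bystander, loose: clear glass tumbler, 72 mm across, 95 mm tall; origin at the centre of its underside.
- grit_jar: Bystander, loose: white screw-lid jar, 72 mm across, 90 mm tall; origin at the centre of its underside.
- wheel_flat: Bystander, loose: brown grinding wheel lying flat, 120 mm across, 28 mm high; origin at the centre of its underside.
- dressing_stone: Bystander, loose: grey stone block 120 x 45 x 28 mm (long along its x); origin at the centre of its underside.
- brush: Bystander, loose: brush about 180 mm long lying along its x; the origin lies under it near its middle.
- rinse_bottle: Bystander, loose: white bottle, 64 mm across, 170 mm tall; origin at the centre of its underside.
- bowl: Bystander, loose: green glass bowl, 120 mm across, 50 mm tall; origin at the centre of its underside.
Not all that is in view belongs to the job. What is shaped like the part that bears blank_top_c but black or green is not meant.

How it is judged:
By the outcome, as a careful person would: the job done as asked, in the order asked, and still so for the second after the job is handed in, with the robot touching nothing.
It also fails if it takes over 35 s, if anything falls off the work surface, if the arm or the gripper's body presses on something with over 40 N, if the wrist force passes 120 N, or if a joint passes its speed limit or range.

## Working session

There is one attempt and no reset: what is moved stays moved. The work goes in short steps, Python scripts to look and compute and a tool call to move; the robot and the scene stay as the last step left them, time stands still between calls to the robot, and variables do not carry over. Pictures are saved under pics/ and viewed, and the job is handed in when it is done.

Besides the shell and the picture viewer there is one more tool, called in YAML: its name, and indented under it one key for each argument. servo_tool: Moves the arm, as the interface text tells. Its arguments: {"type":"object","properties":{"moves":{"type":"array","items":{"type":"array","items":{"type":"number"}}},"squeeze":{"type":"number"}},"required":["moves"]}

```bash
mkdir -p pics; ls; python3 - <<'E'
from station import *
import cv2,numpy as np
s=read_state();print(s)
for n in ["scene","side","wrist"]:
    p,d=snapshot(n);cv2.imwrite(f"pics/{n}0.png",p[:,:,::-1]);np.savez(f"pics/{n}0.npz",p=p,d=d)
    print(n,get_calibration(n))
E
```

```text
pics
{'t': 0.0, 'qpos': array([-1.30320196,  0.41188916, -0.01273404,  1.59704007,  0.00562836,
        1.1342703 , -0.08221699]), 'dq': array([ 7.78951171e-04,  1.27184013e-05,  1.75261729e-04,  3.93517650e-04,
       -1.61665942e-04,  1.58152474e-04,  4.43675078e-04]), 'tau': array([-5.06783508e-04, -6.00635290e+01,  6.81931917e-01, -2.99416083e+01,
        1.37699695e-02,  1.06383683e-02, -1.39368333e-05]), 'tcp_pos': array([0.20581368, 0.58958148, 0.2017613 ]), 'orientation': array([-0.69661245,  0.69771921, -0.11819821,  0.11810244]), 'wrist_force': array([-0.18577192, -0.11893082,  0.45070506]), 'wrist_torque': array([ 0.06144903,  0.0349246 , -0.00456047]), 'finger_gap': 0.9988856939335847}
scene {'fovy': 51.41363156407601, 'cx': 276.01238245926925, 'cy': 211.28900540350529, 'extrinsics': array([[-0.59572281, -0.50070307,  0.62802131,  1.27350983],
       [ 0.80295364, -0.39023186,  0.45053807,  0.53744134],
       [ 0.01948813,  0.7726678 ,  0.63451137,  0.841606  ],
       [ 0.        ,  0.        ,  0.        ,  1.        ]])}
side {'fovy': 55.24800841767856, 'cx': 284.9880745983896, 'cy': 208.2750238960204, 'extrinsics': array([[ 0.7908309 ,  0.33217429, -0.51404935,  0.01364564],
       [-0.61199149,  0.43916524, -0.65772357, -0.6635617 ],
       [ 0.00727374,  0.83474195,  0.55059328,  0.67209914],
       [ 0.        ,  0.        ,  0.        ,  1.        ]])}
wrist {'fovy': 67.00252882989952, 'cx': 281.1020507245822, 'cy': 211.46863005917783, 'tool_from_camera': array([[-3.91751152e-04, -9.46188597e-01, -3.23615491e-01,
        -8.38584567e-02],
       [-3.94914344e-04,  3.23615637e-01, -9.46188545e-01,
        -1.71645802e-01],
       [ 9.99999845e-01, -2.42870053e-04, -5.00440248e-04,
        -6.73975872e-04],
       [ 0.00000000e+00,  0.00000000e+00,  0.00000000e+00,
         1.00000000e+00]])}
```

View pics/scene0.png

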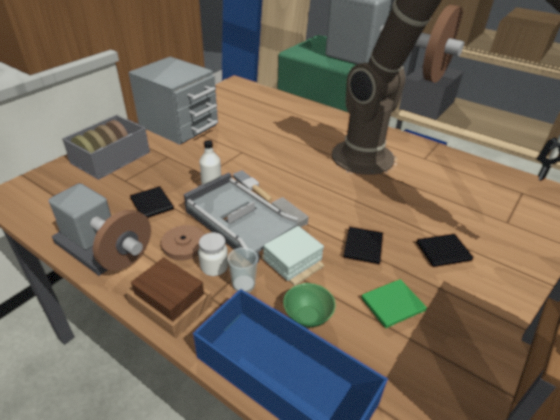

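View pics/side0.png

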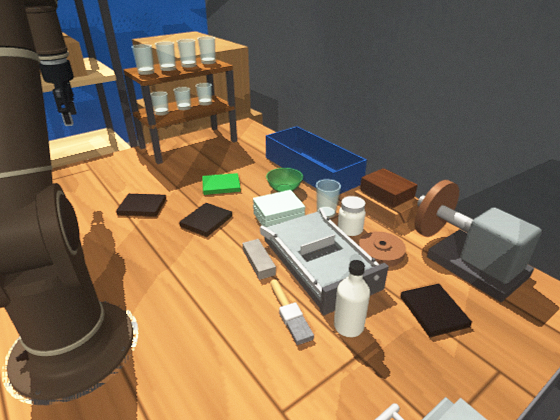

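View pics/wrist0.png

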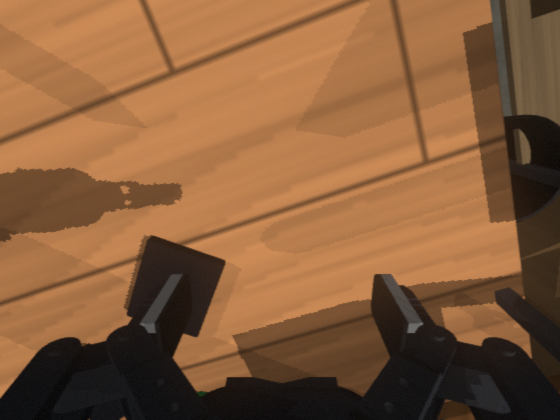

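Candidates: frosted stack at scene (293,252) and side (278,208). Look-alikes are black at scene (364,245), (444,250) and (152,202), and green at (393,302). I choose the frosted stack next to the slide table and check it in a close crop.

```bash
cat > h.py <<'E'
import numpy as np,cv2
from station import *
def K(c): 
    f=210/np.tan(np.radians(c["fovy"])/2); return f
def E_of(name,s=None):
    c=get_calibration(name)
    if name!="wrist": return c,c["extrinsics"]
    from scipy.spatial.transform import Rotation as R
    T=np.eye(4);w,x,y,z=s["orientation"];T[:3,:3]=R.from_quat([x,y,z,w]).as_matrix();T[:3,3]=s["tcp_pos"]
    return c,T@c["tool_from_camera"]
def ray(name,u,v,s=None):
    c,E=E_of(name,s);f=K(c)
    d=np.array([(u-c["cx"])/f,-(v-c["cy"])/f,-1]);return E[:3,3],E[:3,:3]@d
def onz(name,u,v,z,s=None):
    o,d=ray(name,u,v,s);return o+d*(z-o[2])/d[2]
def atd(name,u,v,dep,s=None):
    o,d=ray(name,u,v,s);return o+d*dep
def proj(name,P,s=None):
    c,E=E_of(name,s);f=K(c);q=np.linalg.inv(E)@np.r_[P,1]
    return c["cx"]+f*q[0]/-q[2],c["cy"]-f*q[1]/-q[2]
def cloud(name,d,s=None):
    c,E=E_of(name,s);f=K(c);v,u=np.mgrid[:420,:560]
    q=np.stack([(u-c["cx"])/f*d,-(v-c["cy"])/f*d,-d],-1);return q@E[:3,:3].T+E[:3,3]
E
python3 - <<'E'
from h import *
a=np.load("pics/scene0.npz");b=np.load("pics/side0.npz")
x=cv2.resize(a["p"][165:295,175:335],None,fx=5,fy=4.5,interpolation=cv2.INTER_CUBIC)
x=cv2.resize(a["p"][165:295,175:335],(800,650)[:2],interpolation=cv2.INTER_CUBIC)[:600]
cv2.imwrite("pics/c1.png",x[:,:,::-1])
x=cv2.resize(b["p"][180:310,235:395],(800,650),interpolation=cv2.INTER_CUBIC)[:600]
cv2.imwrite("pics/c2.png",x[:,:,::-1])
for n,z in (("scene",a),("side",b)):
    P=cloud(n,z["d"])
    for zt in (0,.044,.056,.064,.072):
        pass
    m=(P[...,2]>.058)&(P[...,2]<.07)&(z["d"]>0)
    m[:, :]=m
    k,l,st,ct=cv2.connectedComponentsWithStats(m.astype(np.uint8))
    for i in range(1,k):
        if st[i,4]>200: print(n,st[i],ct[i],P[l==i].mean(0))
E
```

```text
scene [  0  80 119  47 368] [ 55.60326087 103.37228261] [ 0.49168852 -1.09782671  0.06377005]
scene [137 110  81  23 246] [178.58943089 120.74390244] [ 0.29937736 -0.61855633  0.06388987]
scene [ 65 136  83  29 261] [108.53639847 151.32183908] [ 0.59257592 -0.64120247  0.06425273]
scene [ 264  227   60   41 1317] [293.52239939 246.64844343] [0.58991175 0.10516748 0.06366964]
scene [133 290  72  30 238] [171.21008403 304.61764706] [ 0.90799409 -0.00418292  0.0638091 ]
scene [201 297 181  90 666] [291.06456456 336.66216216] [0.81544733 0.24993472 0.0641172 ]
scene [195 341 109  79 333] [248.96396396 380.70870871] [0.94389678 0.24446482 0.06387924]
side [248  46 312 101 819] [418.95970696 100.8046398 ] [1.63744832 0.50133883 0.06414175]
side [274 132  83  32 245] [315.35102041 144.95510204] [0.9236364  0.33074522 0.06394126]
side [265 141 101  40 320] [315.09375  164.984375] [0.8183419  0.21289698 0.06400085]
side [252 190  53  28 886] [277.44018059 203.44469526] [0.57991439 0.09537109 0.06416553]
side [462 248  67  29 282] [492.37234043 264.07092199] [ 0.8177219  -0.40559458  0.06398864]
side [ 26 311  78  48 308] [ 70.06818182 345.75649351] [-0.00229849 -0.05902601  0.06376269]
```

View pics/c1.png

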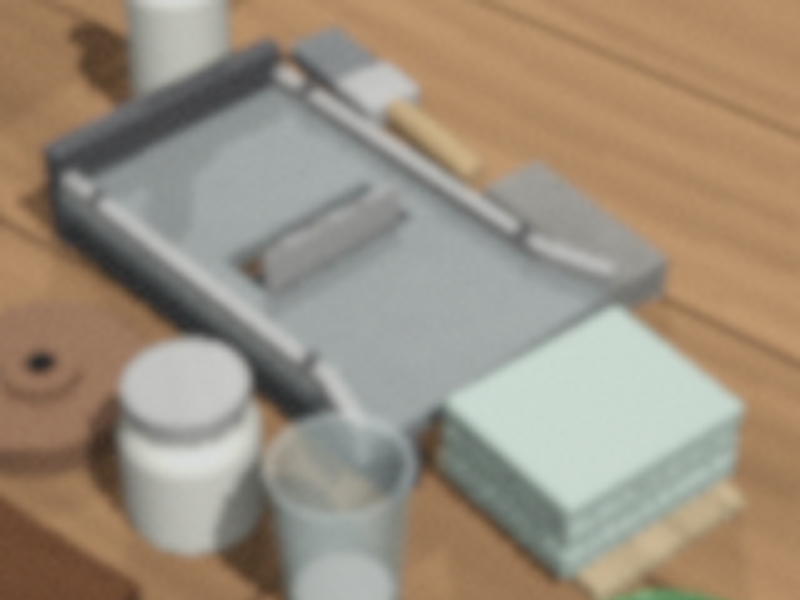

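View pics/c2.png

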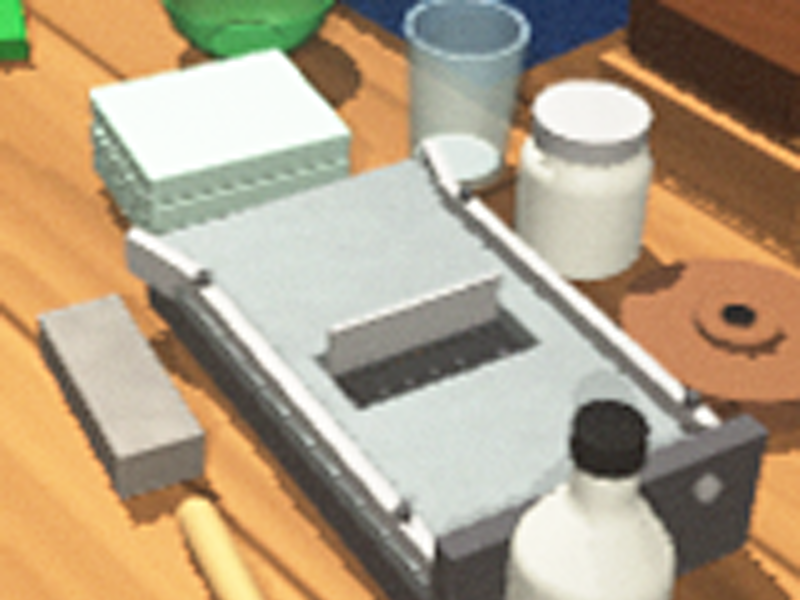

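```bash
python3 - <<'E'
from h import *
S=lambda x,y,z:onz("scene",175+x/5-.4,165+y/5-.4,z)[:2]
D=lambda x,y,z:onz("side",235+x/5-.4,180+y/5-.4,z)[:2]
A=np.array([S(*p,.064) for p in((618,305),(743,408),(568,515),(440,403))])
B=np.array([D(*p,.064) for p in((153,182),(92,92),(278,50),(350,130))])
for Q in(A,B):
    print(Q.round(4).tolist(),Q.mean(0).round(4),np.linalg.norm(np.roll(Q,-1,0)-Q,axis=1).round(4))
# deck: 
print("scene stop top edge near", S(48,150,.072),S(275,42,.072),"rails top start straight",S(313,360,.056),S(522,232,.056),"entry tips",S(358,412,.056),S(612,270,.056),"entry R",S(620,300,.044),"flap top",S(372,188,.066) ,S(405,215,.066))
print("side rails kink",D(205,278,.056),D(465,192,.056),"tips",D(132,235,.056),D(428,145,.056),"rail ends",D(405,512,.056),D(692,397,.056),"flap top",D(332,330,.066),D(497,278,.066),"stop",D(445,548,.072),D(762,425,.072))
E
```

```text
[[0.5159, 0.069], [0.5428, 0.1651], [0.6588, 0.1371], [0.6351, 0.0398]] [0.5881 0.1028] [0.0997 0.1193 0.1002 0.1226]
[[0.5163, 0.0651], [0.5411, 0.1603], [0.6552, 0.133], [0.6332, 0.0406]] [0.5864 0.0997] [0.0983 0.1173 0.0949 0.1195]
scene stop top edge near [ 0.61416564 -0.26428276] [ 0.4500177  -0.23414019] rails top start straight [ 0.64375524 -0.03853197] [ 0.48967969 -0.01445476] entry tips [0.65959012 0.0053854 ] [0.48575572 0.04487261] entry R [0.49227942 0.05547342] flap top [ 0.52050365 -0.09893615] [ 0.52813156 -0.06861476]
side rails kink [ 0.49418007 -0.01111005] [ 0.65128066 -0.03444661] tips [0.485911   0.04153595] [0.66615743 0.01187889] rail ends [ 0.4632825 -0.199032 ] [ 0.62126834 -0.22304509] flap top [ 0.5104467  -0.09171808] [ 0.60237189 -0.10970002] stop [ 0.45075429 -0.2372173 ] [ 0.61604707 -0.26659176]
```

```bash
python3 - <<'E'
from h import *
s=read_state();c,E=E_of("wrist",s)
T=E@np.linalg.inv(c["tool_from_camera"]);print(T.round(3), )
import station;print([n for n in dir(station) if n[0]!='_'])
try: print(tcp_to_grasp)
except Exception as e: print(e)
S=lambda u,v,z:onz("scene",u,v,z)[:2]
# bowl rim extents in scene
a=np.load("pics/scene0.npz");P=cloud("scene",a["d"]);
hsv=cv2.cvtColor(a["p"],cv2.COLOR_RGB2HSV)
m=(hsv[...,0]>50)&(hsv[...,0]<80)&(hsv[...,1]>120);m[:,345:]=0;m[:270]=0
q=P[m&(P[...,2]>.04)&(P[...,2]<.06)];print("bowl",len(q),q.min(0),q.max(0))
b=np.load("pics/side0.npz");P=cloud("side",b["d"])
hsv=cv2.cvtColor(b["p"],cv2.COLOR_RGB2HSV)
m=(hsv[...,0]>45)&(hsv[...,0]<85)&(hsv[...,1]>100);m[:,:255]=0;m[:160]=0;m[205:]=0;m[:,310:]=0
q=P[m&(P[...,2]>.04)&(P[...,2]<.06)];print("bowl",len(q),q.min(0),q.max(0))
E
```

```text
[[ 0.944 -0.     0.33   0.206]
 [-0.33  -0.001  0.944  0.59 ]
 [ 0.    -1.    -0.001  0.202]
 [ 0.     0.     0.     1.   ]]
['Unreachable', 'get_calibration', 'job_done', 'read_state', 'snapshot', 'tcp_to_grasp']
0.0187
bowl 1 [0.76015959 0.24982194 0.04311383] [0.76015959 0.24982194 0.04311383]
bowl 239 [0.64691261 0.16916207 0.04001953] [0.76276804 0.28944584 0.05299263]
```

servo_tool:
  moves:
    - [0, 0.05, 0, 2, -1, -2, 0]
    - [0, 0.15, 0, 6, -2.5, -5, 0]
    - [0, 0.27, 0, 10, -4, -9, 0]
    - [0, 0.4, 0, 15, -6, -13, 0]
    - [0, 0.52, 0, 19, -7.5, -18, 0]
    - [0, 0.65, 0, 24, -9, -22, 0]
    - [0, 0.77, 0, 28, -10, -26, 0]
    - [0, 0.9, 0, 33, -11, -30, 0]
    - [0, 1.02, 0, 37, -12, -35, 0]
    - [0, 1.13, 0, 42, -13, -39, 0]
    - [0, 1.25, 0, 46, -14, -43, 0]
    - [0, 1.33, 0, 50, -14.8, -46, 0]
    - [0, 1.38, 0, 52.5, -14.8, -48, 0]
    - [0, 1.408, 0, 53.6, -14.8, -49.1, 0]
    - [0, 1.408, 0, 53.6, -14.8, -49.1, 0]
    - [0, 1.408, 0, 53.6, -14.8, -49.1, 0]

```text
t: 2.15
tcp_pos: [0.5498, -0.0485, 0.3504]
orientation: [0.456, -0.456, 0.541, -0.54]
wrist_force: [0.3, 0.2, 0.5]
finger_gap: 1.001
```

```bash
python3 - <<'E'
from h import *
s=read_state();print(s)
p,d=snapshot("wrist");cv2.imwrite("pics/w1.png",p[:,:,::-1]);np.savez("pics/w1.npz",p=p,d=d,pos=s["tcp_pos"],o=s["orientation"])
E
```

```text
{'t': 2.15, 'qpos': array([-0.53339578,  0.21052259,  0.65982301,  1.57986092, -0.13123034,
        1.39672858, -0.03184569]), 'dq': array([-5.38797884e-03, -6.94113727e-03, -1.03543537e-04, -9.76668386e-05,
       -1.24258921e-03, -1.40435478e-03,  1.31993662e-03]), 'tau': array([ 7.18667340e-01, -3.97747242e+01,  5.05592510e+00, -3.23308003e+01,
        7.57502695e-02, -1.09969941e-02, -1.04619237e-03]), 'tcp_pos': array([ 0.54977703, -0.04848466,  0.35035881]), 'orientation': array([ 0.45564194, -0.45560873,  0.54113453, -0.54035592]), 'wrist_force': array([0.25628189, 0.19956172, 0.50762225]), 'wrist_torque': array([-0.00217258,  0.06599552,  0.03057845]), 'finger_gap': 1.0012882609210285}
```

View pics/w1.png

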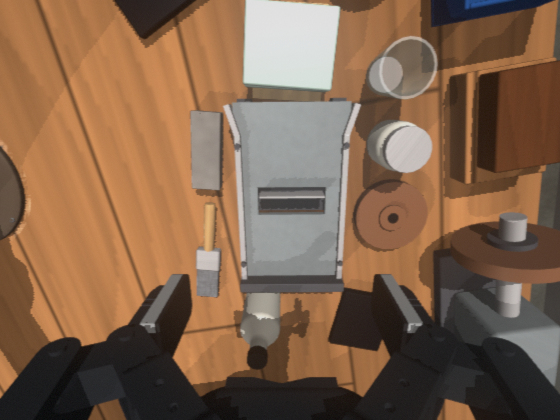

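The overhead view shows everything. The top blank has corners near (247,0), (338,6), (331,90) and (245,82). The deck entry is at row 103, the flap at row 198 and the stop face at row 277. I'll zoom in for accurate pixels.

```bash
python3 - <<'E'
from h import *
p=np.load("pics/w1.npz")["p"]
x=cv2.resize(p[0:120,220:370],(750,600),interpolation=cv2.INTER_CUBIC);cv2.imwrite("pics/c3.png",x[:,:,::-1])
x=cv2.resize(p[180:300,220:370],(750,600),interpolation=cv2.INTER_CUBIC);cv2.imwrite("pics/c4.png",x[:,:,::-1])
E
```

```text
(no output)
```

View pics/c3.png

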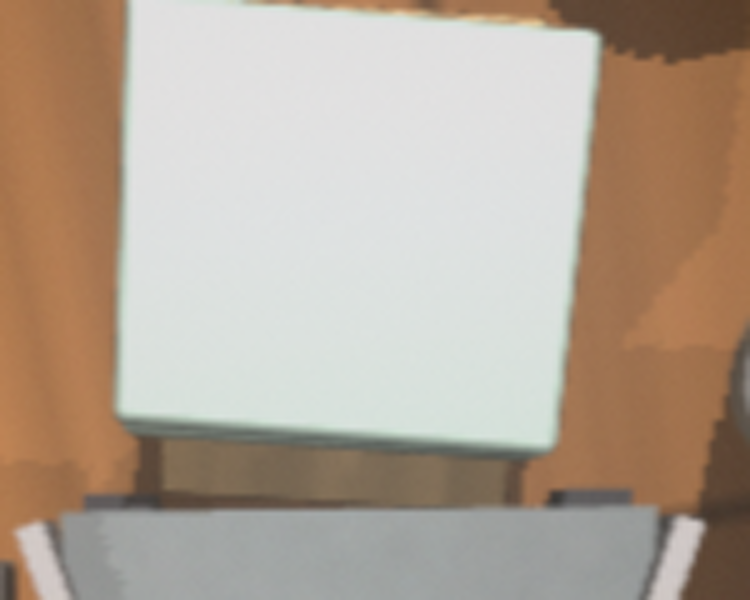

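View pics/c4.png

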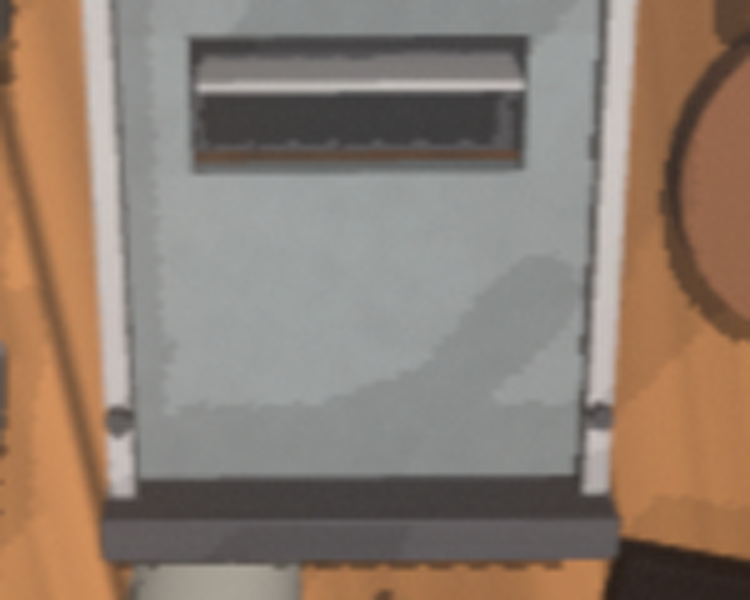

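```bash
python3 - <<'E'
from h import *
w=np.load("pics/w1.npz");s={"tcp_pos":w["pos"],"orientation":w["o"]}
W=lambda x,y,z,r=0:onz("wrist",220+x/5-.4,r+y/5-.4,z,s)[:2]
Q=np.array([W(118,418,.064),W(556,450,.064),W(600,34,.064),W(129,-3,.064)])
print(Q.round(4).tolist(),Q.mean(0),np.linalg.norm(np.roll(Q,-1,0)-Q,axis=1))
e=np.array([Q[0]-Q[3],Q[1]-Q[2]]);print("yaw",np.degrees(np.arctan2(e[:,1],e[:,0])));e=Q[1]-Q[0];print(np.degrees(np.arctan2(e[1],e[0]))-90)
en=[W(60,515,.044),W(658,508,.044)];st=[W(137,480,.044,180),W(578,476,.044,180)];st2=[W(103,521,.072,180),W(618,517,.072,180)]
hole=[W(190,38,.044,180),W(528,36,.044,180)]
print("entry",en,"stop",st,"stoptop",st2,"hole",hole)
for a,b in(en,st,st2,hole): e=b-a;print(np.degrees(np.arctan2(e[1],e[0]))-90, np.linalg.norm(e))
rl=[W(50,523,.056),W(695,520,.056)];kn=[W(88,0,.056,180),W(130,490,.056,180),W(636,0,.056,180),W(583,490,.056,180)]
rl2=[W(110,0,.056,180),W(605,0,.056,180)]
print("rails tips",rl,kn)
for a,b in((kn[0],kn[1]),): e=b-a;print(np.degrees(np.arctan2(e[1],e[0])))
E
```

```text
[[0.5173, 0.0669], [0.6321, 0.0391], [0.6545, 0.1338], [0.5401, 0.1615]] [0.58598856 0.10034685] [0.11811412 0.09733001 0.11772413 0.09731818]
yaw [-103.55896103 -103.32939004]
-103.63686118757984
entry [array([0.49364707, 0.04607883]), array([0.66182978, 0.01911154])] stop [array([ 0.45836393, -0.23177586]), array([ 0.60717828, -0.25567622])] stoptop [array([ 0.45054781, -0.22921263]), array([ 0.61567916, -0.25596471])] hole [array([ 0.50623905, -0.08206437]), array([ 0.60968903, -0.09915546])]
-99.10956059489592 0.17033102255226748
-99.12408461413277 0.1507213913315167
-99.20224391796076 0.16728430027746913
-99.38115912466911 0.10485229856604354
rails tips [array([0.49219432, 0.04416643]), array([0.66918814, 0.01457677])] [array([ 0.47976039, -0.06247047]), array([ 0.45792426, -0.22844737]), array([ 0.6418566 , -0.09026968]), array([ 0.60711706, -0.25398436])]
-97.49486176705936
```

```bash
cat >> h.py <<'E'
def rel(target,yawdeg,s=None):
    s=s or read_state();c,E=E_of("wrist",s);T=E@np.linalg.inv(c["tool_from_camera"])
    y0=np.degrees(np.arctan2(T[1,0],T[0,0]));print("yaw now",y0,"tilt",T[:3,1])
    t=T[:3,:3].T@(np.array(target)-T[:3,3])*100
    print("wy",np.radians(-(yawdeg-y0)),"t cm",t.round(2))
E
python3 - <<'E'
from h import *
w=np.load("pics/w1.npz");s={"tcp_pos":w["pos"],"orientation":w["o"]}
for u,v,z in((408,68,.095),(408,148,.09),(390,218,.028)): print(onz("wrist",u,v,z,s))
f=np.array([np.cos(np.radians(-103.5)),np.sin(np.radians(-103.5))]);c=np.array([.5865,.1008])
p=c-f*.071;print(p)
rel([*p,.25],-103.5);rel([*p,.07],-103.5)
E
```

```text
[0.72410393 0.04730502 0.095     ]
[ 0.72183519 -0.05186634  0.09      ]
[ 0.71036182 -0.17454562  0.028     ]
[0.60307462 0.16983826]
yaw now -99.75103636865859 tilt [-3.34958404e-04  9.61011558e-04 -9.99999482e-01]
wy 0.06543175890443051 t cm [-22.4   10.07   1.56]
yaw now -99.75103636865859 tilt [-3.34958404e-04  9.61011558e-04 -9.99999482e-01]
wy 0.06543175890443051 t cm [-22.39  28.07   1.57]
```

servo_tool:
  moves:
    - [0, 0.01, 0, -2, 0.5, 0.2, 0]
    - [0, 0.02, 0, -6, 2, 0.5, 0]
    - [0, 0.04, 0, -11, 5, 0.8, 0]
    - [0, 0.05, 0, -16, 7.5, 1.2, 0]
    - [0, 0.065, 0, -20.5, 10, 1.5, 0]
    - [0, 0.065, 0, -22.4, 13, 1.6, 0]
    - [0, 0.065, 0, -22.4, 17, 1.6, 0]
    - [0, 0.065, 0, -22.4, 21, 1.6, 0]
    - [0, 0.065, 0, -22.4, 25, 1.6, 0]
    - [0, 0.065, 0, -22.4, 27.5, 1.6, 0]
    - [0, 0.065, 0, -22.4, 28, 1.6, 0]
    - [0, 0.065, 0, -22.4, 28, 1.6, 0]

```text
t: 3.7
tcp_pos: [0.6046, 0.1686, 0.0712]
orientation: [0.438, -0.437, 0.556, -0.556]
wrist_force: [-1.0, 0.3, -0.1]
finger_gap: 1.003
```

```bash
python3 - <<'E'
from h import *
s=read_state();print(s["t"],s["tcp_pos"],s["wrist_force"],s["finger_gap"])
for n,(r,c) in (("scene",(190,225)),("side",(140,210))):
    p,d=snapshot(n);np.savez(f"pics/{n}2.npz",p=p,d=d)
    x=cv2.resize(p[r:r+112,c:c+150],(800,597),interpolation=cv2.INTER_CUBIC);cv2.imwrite(f"pics/{n}2.png",x[:,:,::-1])
E
```

```text
3.7 [0.60459079 0.16861639 0.07124918] [-1.0039745   0.32400156 -0.05691415] 1.0029459892540389
```

View pics/scene2.png

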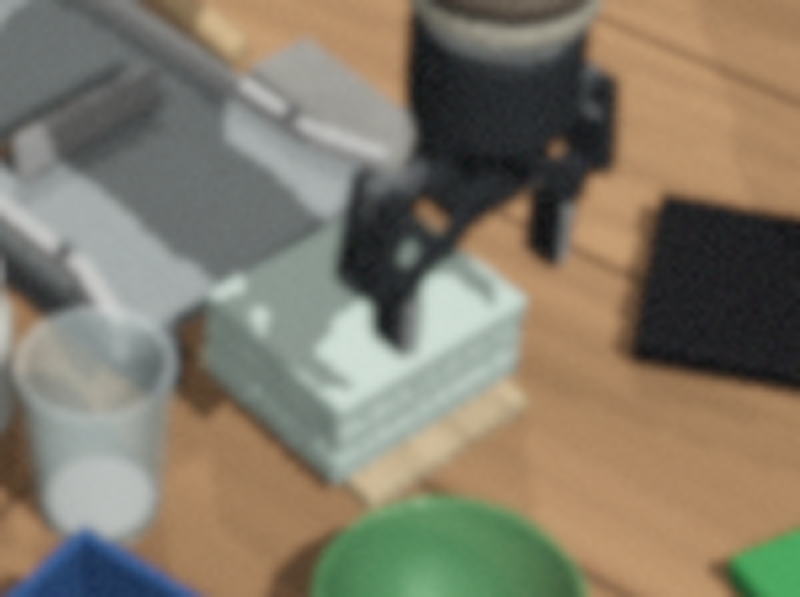

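View pics/side2.png

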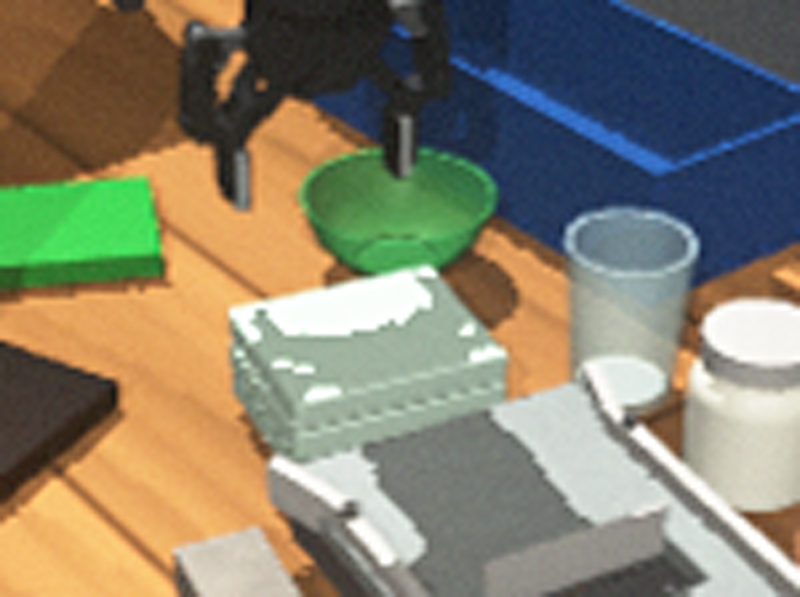

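```bash
python3 - <<'E'
from h import *
def tri(a,b):
    o1,d1=ray("scene",*a);o2,d2=ray("side",*b)
    A=np.stack([d1,-d2],1);k=np.linalg.lstsq(A,o2-o1,rcond=None)[0]
    p,q=o1+d1*k[0],o2+d2*k[1];return (p+q)/2,np.linalg.norm(p-q)
print(tri((300.2,254.9),(285.2,172.8)),tri((328.7,238.7),(254.6,178.4)))
s=read_state();rel([.603,.170,.038],-103.5)
for n in("scene","side"): print(proj(n,s["tcp_pos"]+[0,0,.013]))
E
```

```text
(array([0.65032746, 0.15833322, 0.11229874]), np.float64(0.00867908437586871)) (array([0.56064016, 0.18340009, 0.11245288]), np.float64(0.006414185792376432))
yaw now -103.60775131887618 tilt [ 0.00197604  0.00100066 -0.99999755]
wy -0.0018806152877557047 t cm [-0.1   3.41 -0.27]
(np.float64(311.6004216426206), np.float64(254.65681562237592))
(np.float64(269.4477743515559), np.float64(183.7185940649787))
```

```bash
python3 - <<'E'
from h import *
for n,pts in(("scene",[(300,253),(299,250),(328,237),(328,233)]),("side",[(285,171),(285,168),(254,177),(254,174)])):
    d=np.load(f"pics/{n}2.npz")["d"];P=cloud(n,d)
    for u,v in pts: print(n,P[v-1:v+2,u-1:u+2].reshape(-1,3).round(3).tolist()[4::3],end=" ");print()
    m=(P[...,1]>.13)&(P[...,1]<.21)&(P[...,0]>.52)&(P[...,0]<.69)&(P[...,2]>.07)&(P[...,2]<.2)&(d>0)
    z=P[m];
    for side in(0,1):
        q=z[(z[:,0]>.605)==side];i=np.argsort(q[:,2])[:12];print(side,q[i].round(3).tolist()[::3])
E
```

```text
scene [[0.654, 0.165, 0.127], [0.652, 0.163, 0.121]] 
scene [[0.659, 0.164, 0.14], [0.657, 0.163, 0.135]] 
scene [[0.562, 0.185, 0.121], [0.564, 0.186, 0.12]] 
scene [[0.563, 0.184, 0.135], [0.562, 0.184, 0.13]] 
0 [[0.562, 0.186, 0.112], [0.563, 0.189, 0.114], [0.56, 0.172, 0.116], [0.563, 0.183, 0.118]]
1 [[0.652, 0.161, 0.113], [0.655, 0.165, 0.118], [0.656, 0.163, 0.121], [0.652, 0.163, 0.121]]
side [[0.646, 0.148, 0.123], [0.644, 0.145, 0.121]] 
side [[0.647, 0.148, 0.132], [0.644, 0.144, 0.132]] 
side [[0.553, 0.17, 0.124], [0.554, 0.17, 0.121]] 
side [[0.554, 0.171, 0.133], [0.014, -0.664, 0.672]] 
0 [[0.559, 0.169, 0.116], [0.553, 0.169, 0.118], [0.554, 0.17, 0.121], [0.551, 0.176, 0.122]]
1 [[0.648, 0.149, 0.115], [0.642, 0.147, 0.118], [0.646, 0.161, 0.121], [0.644, 0.145, 0.121]]
```

Images from all three cameras put the open fingertips at z≈0.111, about 40 mm behind the TCP instead of 13 mm. I'll descend in steps and check.

servo_tool:
  moves:
    - [0, 0, 0, -0.1, 1, -0.2, 0]
    - [0, 0, 0, -0.1, 3, -0.25, 0]
    - [0, 0, 0, -0.1, 4, -0.25, 0]
    - [0, 0, 0, -0.1, 4, -0.25, 0]
    - [0, 0, 0, -0.1, 4, -0.25, 0]

```text
t: 4.42
tcp_pos: [0.6026, 0.1692, 0.0307]
orientation: [-0.437, 0.437, -0.556, 0.556]
wrist_force: [-0.7, -0.4, -0.1]
finger_gap: 1.0
```

```bash
python3 - <<'E'
from h import *
s=read_state();print(s["t"],s["tcp_pos"],s["wrist_force"],s["finger_gap"])
for n,(r,c) in (("scene",(190,225)),("side",(140,210))):
    p,d=snapshot(n);np.savez(f"pics/{n}3.npz",p=p,d=d)
    x=cv2.resize(p[r:r+112,c:c+150],(800,597),interpolation=cv2.INTER_CUBIC);cv2.imwrite(f"pics/{n}3.png",x[:,:,::-1])
    P=cloud(n,d)
    m=(P[...,1]>.13)&(P[...,1]<.21)&(P[...,0]>.52)&(P[...,0]<.69)&(P[...,2]>.04)&(P[...,2]<.2)&(d>0)&(p.max(2)<110)
    z=P[m]
    for side in(0,1):
        q=z[(z[:,0]>.605)==side];i=np.argsort(q[:,2])[:15];print(side,q[i].round(3).tolist()[::3])
E
```

```text
4.425 [0.60263954 0.16915844 0.0306652 ] [-0.67107002 -0.41218347 -0.1128299 ] 1.0002689645595135
0 [[0.544, 0.163, 0.061], [0.567, 0.131, 0.063], [0.557, 0.176, 0.072], [0.56, 0.18, 0.076], [0.557, 0.175, 0.078]]
1 [[0.652, 0.166, 0.082], [0.657, 0.164, 0.085], [0.652, 0.166, 0.086], [0.656, 0.163, 0.088], [0.656, 0.162, 0.09]]
0 [[0.552, 0.176, 0.079], [0.552, 0.17, 0.085], [0.545, 0.175, 0.089], [0.548, 0.174, 0.092], [0.552, 0.175, 0.093]]
1 [[0.645, 0.165, 0.075], [0.64, 0.149, 0.078], [0.644, 0.164, 0.08], [0.643, 0.157, 0.083], [0.653, 0.151, 0.086]]
```

View pics/scene3.png

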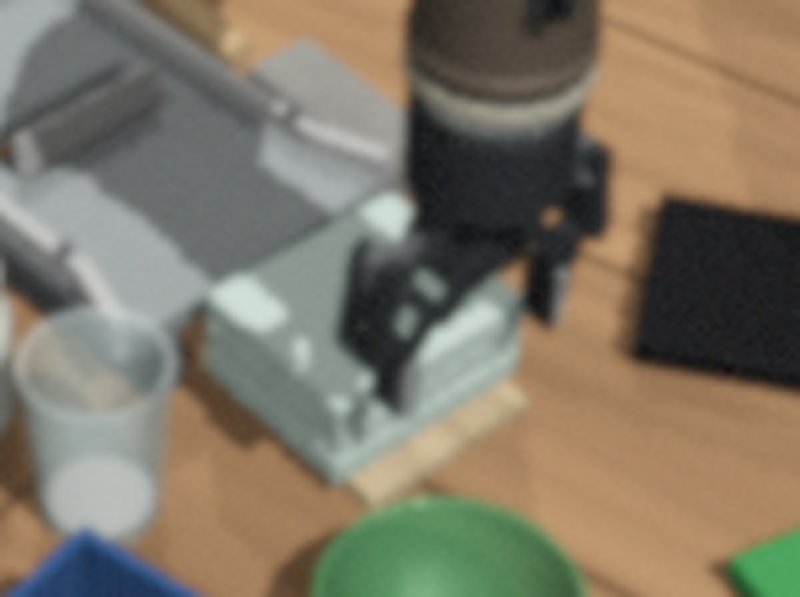

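View pics/side3.png

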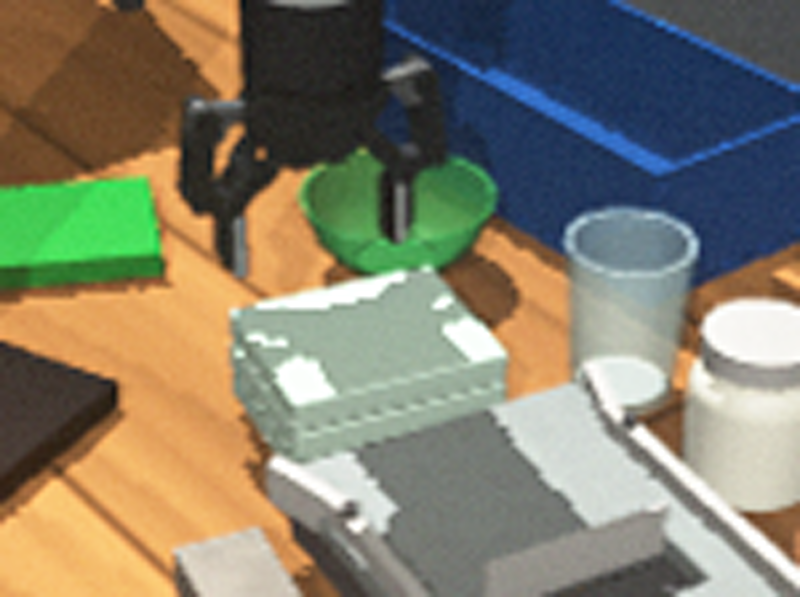

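```bash
python3 - <<'E'
from h import *
def tri(a,b):
    o1,d1=ray("scene",*a);o2,d2=ray("side",*b)
    A=np.stack([d1,-d2],1);k=np.linalg.lstsq(A,o2-o1,rcond=None)[0]
    p,q=o1+d1*k[0],o2+d2*k[1];return p,q
print(tri((300.2,266.5),(285.2,185.2)),tri((327.2,250.5),(254.6,191.5)))
for z in(.065,.07,.075,.08): print(z,onz("scene",300.2,266.5,z),onz("side",285.2,185.2,z),onz("scene",327.2,250.5,z),onz("side",254.6,191.5,z))
E
```

```text
(array([0.64490597, 0.16236564, 0.07254686]), array([0.65286525, 0.15426397, 0.06999245])) (array([0.55636279, 0.18460284, 0.07090194]), array([0.5605034 , 0.18050692, 0.06892423]))
0.065 [0.63873741 0.15868498 0.065     ] [0.65816543 0.16104509 0.065     ] [0.55087098 0.18190085 0.065     ] [0.56406123 0.18599839 0.065     ]
0.07 [0.64282425 0.16112352 0.07      ] [0.65285724 0.15425372 0.07      ] [0.55552352 0.18418992 0.07      ] [0.55952807 0.17900151 0.07      ]
0.075 [0.64691109 0.16356205 0.075     ] [0.64754904 0.14746235 0.075     ] [0.56017607 0.18647898 0.075     ] [0.55499491 0.17200463 0.075     ]
0.08 [0.65099792 0.16600059 0.08      ] [0.64224085 0.14067098 0.08      ] [0.56482861 0.18876805 0.08      ] [0.55046175 0.16500775 0.08      ]
```

servo_tool:
  moves:
    - [0, 0, 0, 0, 0.8, 0, 0]
    - [0, 0, 0, 0, 1.6, 0, 0]
    - [0, 0, 0, 0, 1.8, 0, 0]
    - [0, 0, 0, 0.4, 1.8, 0, 0]
    - [0, 0, 0, 0.8, 1.8, 0, 0]
    - [0, 0, 0, 1.2, 1.8, 0, 0]
    - [0, 0, 0, 1.6, 1.8, 0, 0]
    - [0, 0, 0, 1.8, 1.8, 0, 0]

```text
t: 5.52
tcp_pos: [0.5983, 0.1519, 0.0128]
orientation: [0.437, -0.437, 0.556, -0.556]
wrist_force: [0.5, 1.9, -0.3]
finger_gap: 0.998
```

```bash
python3 - <<'E'
from h import *
s=read_state();print(s["t"],s["tcp_pos"],s["wrist_force"],s["finger_gap"])
for n,(r,c) in (("scene",(190,225)),("side",(140,210))):
    p,d=snapshot(n);np.savez(f"pics/{n}4.npz",p=p,d=d)
    x=cv2.resize(p[r:r+112,c:c+150],(800,597),interpolation=cv2.INTER_CUBIC);cv2.imwrite(f"pics/{n}4.png",x[:,:,::-1])
E
```

```text
5.525 [0.59825378 0.15188873 0.01279862] [ 0.5088788   1.93089973 -0.30829882] 0.9975662075129309
```

View pics/scene4.png

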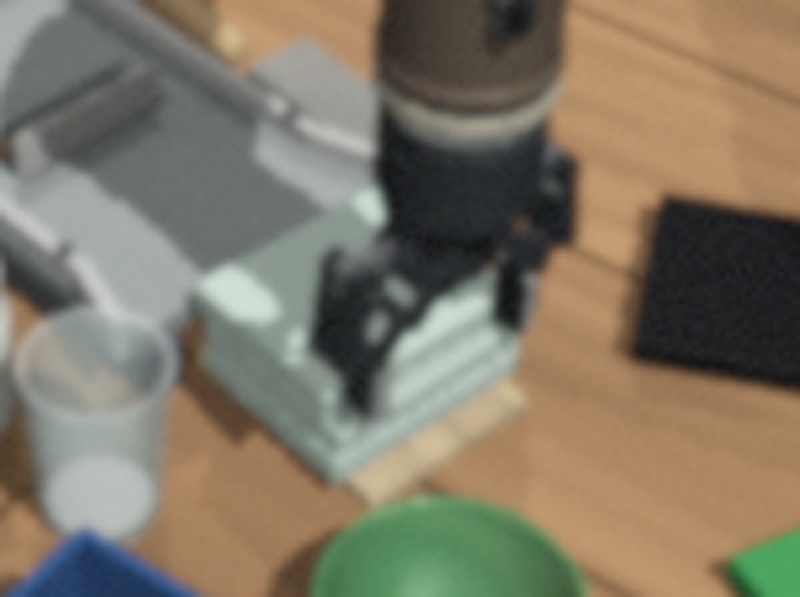

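View pics/side4.png

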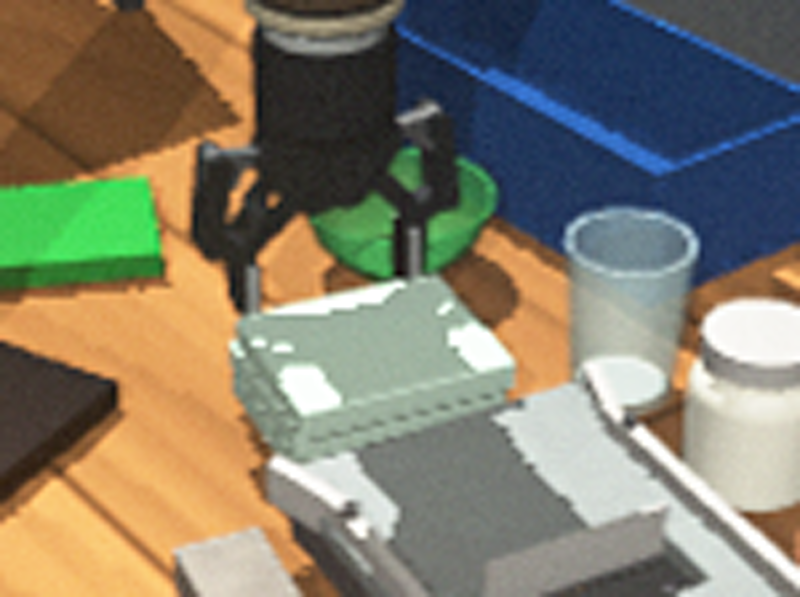

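The top blank moved about 8 mm at 2 N and the middle one stayed put. Next I push onto the deck, stopping short of the flap and turning the blank to the deck heading.

servo_tool:
  moves:
    - [0, 0, 0, 0.4, 0, 0.03, 0]
    - [0, -0.003, 0, 1.2, 0, 0.08, 0]
    - [0, -0.009, 0, 2.0, 0, 0.13, 0]
    - [0, -0.015, 0, 2.8, 0, 0.18, 0]
    - [0, -0.021, 0, 3.6, 0, 0.23, 0]
    - [0, -0.027, 0, 4.4, 0, 0.28, 0]
    - [0, -0.033, 0, 5.2, 0, 0.33, 0]
    - [0, -0.039, 0, 6.0, 0, 0.38, 0]
    - [0, -0.045, 0, 6.8, 0, 0.43, 0]
    - [0, -0.051, 0, 7.6, 0, 0.49, 0]
    - [0, -0.057, 0, 8.4, 0, 0.54, 0]
    - [0, -0.062, 0, 9.2, 0, 0.59, 0]
    - [0, -0.067, 0, 10.0, 0, 0.65, 0]
    - [0, -0.072, 0, 10.8, 0, 0.7, 0]
    - [0, -0.076, 0, 11.6, 0, 0.75, 0]
    - [0, -0.076, 0, 12.4, 0, 0.8, 0]
    - [0, -0.076, 0, 13.2, 0, 0.85, 0]
    - [0, -0.076, 0, 13.6, 0, 0.88, 0]

```text
t: 7.88
tcp_pos: [0.5745, 0.0169, 0.0126]
orientation: [-0.458, 0.458, -0.539, 0.539]
wrist_force: [0.5, 2.4, -1.1]
finger_gap: 1.001
```

```bash
python3 - <<'E'
from h import *
s=read_state();print(s["t"],s["tcp_pos"],s["wrist_force"],s["finger_gap"]);rel([0.5,0,0],-99.2)
r=s["tcp_pos"][:2]-[.5777,.0326];print("along,lat",r@[-.160,-.987],r@[.987,-.160])
for n,(r,c) in (("scene",(160,175)),("side",(180,235))):
    p,d=snapshot(n);np.savez(f"pics/{n}5.npz",p=p,d=d)
    x=cv2.resize(p[r:r+120,c:c+160],(800,600),interpolation=cv2.INTER_CUBIC);cv2.imwrite(f"pics/{n}5.png",x[:,:,::-1])
E
```

```text
7.875 [0.57450945 0.01688364 0.01262136] [ 0.50125058  2.44732667 -1.1225107 ] 1.0005800358501327
yaw now -99.3194653140056 tilt [ 1.46309278e-05 -1.12911877e-04 -9.99999994e-01]
wy -0.0020850630713265244 t cm [ 2.87  1.26 -7.08]
along,lat 0.0160225321823484 -0.0006344569290276862
```

View pics/scene5.png

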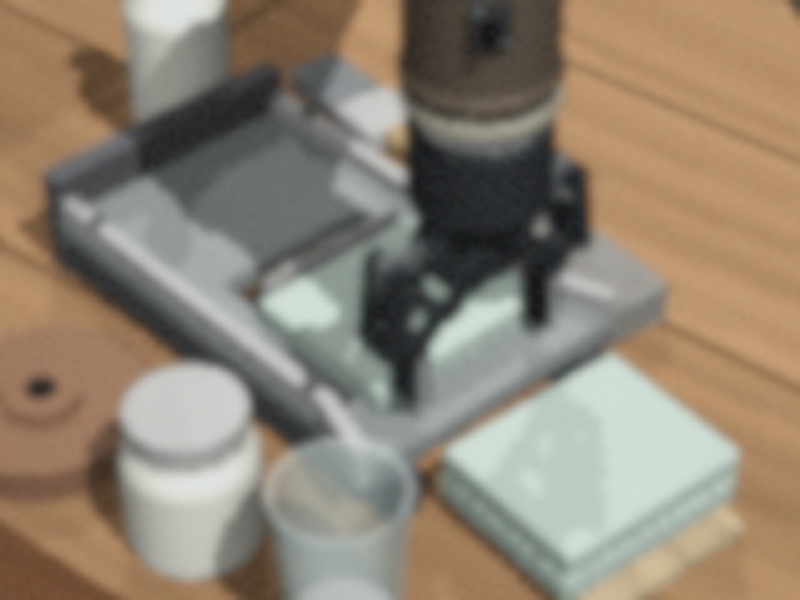

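View pics/side5.png

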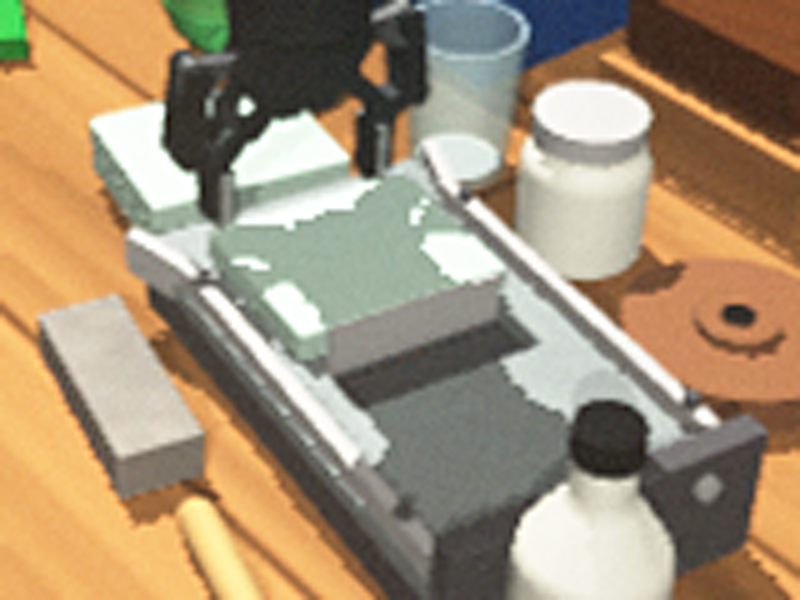

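servo_tool:
  moves:
    - [0, 0, 0, 0.4, 0, 0, 0]
    - [0, -0.002, 0, 1.1, 0, 0, 0]
    - [0, -0.002, 0, 1.9, 0, 0, 0]
    - [0, -0.002, 0, 2.7, 0, 0, 0]
    - [0, -0.002, 0, 3.5, 0, 0, 0]
    - [0, -0.002, 0, 4.3, 0, 0, 0]
    - [0, -0.002, 0, 5.1, 0, 0, 0]
    - [0, -0.002, 0, 5.9, 0, 0, 0]
    - [0, -0.002, 0, 6.7, 0, 0, 0]
    - [0, -0.002, 0, 7.5, 0, 0, 0]
    - [0, -0.002, 0, 8.3, 0, 0, 0]
    - [0, -0.002, 0, 9.1, 0, 0, 0]
    - [0, -0.002, 0, 9.9, 0, 0, 0]
    - [0, -0.002, 0, 10.7, 0, 0, 0]
    - [0, -0.002, 0, 11.5, 0, 0, 0]
    - [0, -0.002, 0, 12.3, 0, 0, 0]
    - [0, -0.002, 0, 13.0, 0, 0, 0]
    - [0, -0.002, 0, 13.5, 0, 0, 0]

```text
t: 10.22
tcp_pos: [0.5527, -0.1161, 0.0126]
orientation: [0.458, -0.458, 0.538, -0.538]
wrist_force: [0.6, 4.2, 2.5]
finger_gap: 0.999
```

```bash
python3 - <<'E'
from h import *
s=read_state();print(s["t"],s["tcp_pos"],s["wrist_force"],s["finger_gap"]);rel([0.5,0,0],-99.2)
r=s["tcp_pos"][:2]-[.5777,.0326];print("along,lat",r@[-.160,-.987],r@[.987,-.160])
for n,(r,c) in (("scene",(160,175)),("side",(180,235))):
    p,d=snapshot(n);np.savez(f"pics/{n}6.npz",p=p,d=d)
    x=cv2.resize(p[r:r+120,c:c+160],(800,600),interpolation=cv2.INTER_CUBIC);cv2.imwrite(f"pics/{n}6.png",x[:,:,::-1])
E
```

```text
10.225 [ 0.5527385  -0.11611303  0.0126082 ] [0.6479042  4.19746452 2.52324155] 0.9988489255522673
yaw now -99.18532004921293 tilt [ 1.66848805e-05  2.40782994e-05 -1.00000000e+00]
wy 0.00025621347526509804 t cm [-10.62   1.26  -7.06]
along,lat 0.15077360335876833 -0.0008429173804552788
```

View pics/scene6.png

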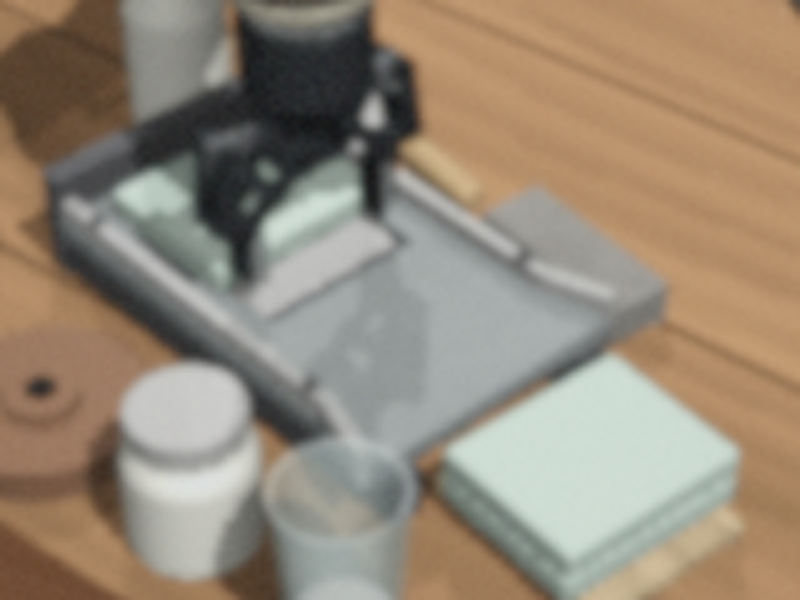

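View pics/side6.png

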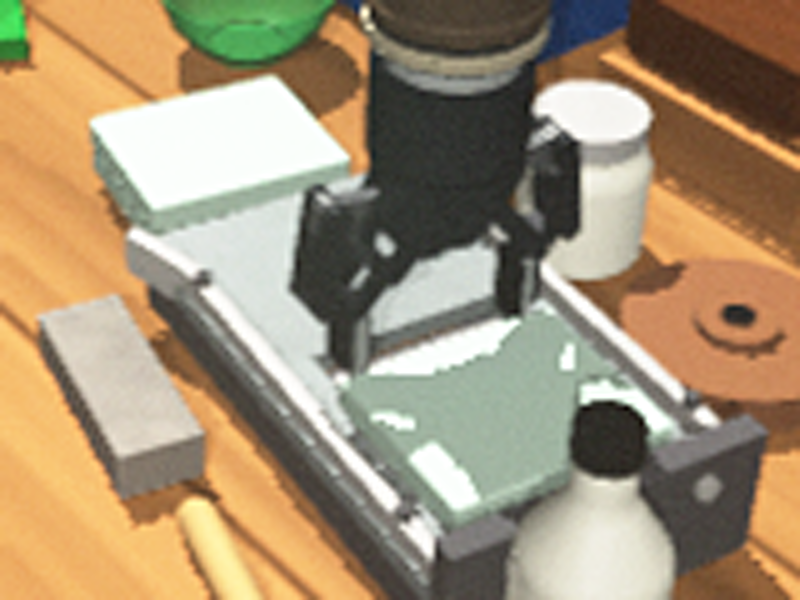

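servo_tool:
  moves:
    - [0, 0, 0, 0.4, 0, 0, 0]
    - [0, 0, 0, 0.8, 0, 0, 0]
    - [0, 0, 0, 1.2, 0, 0, 0]
    - [0, 0, 0, 1.5, 0, 0, 0]
    - [0, 0, 0, 1.6, 0, 0, 0]
    - [0, 0, 0, 1.6, 0, 0, 0]

```text
t: 11.08
tcp_pos: [0.55, -0.1318, 0.0125]
orientation: [-0.458, 0.459, -0.538, 0.538]
wrist_force: [0.4, 1.2, 0.2]
finger_gap: 1.002
```

servo_tool:
  moves:
    - [0, 0, 0, 0.1, 0, 0, 0]
    - [0, 0, 0, 0.2, 0, 0, 0]
    - [0, 0, 0, 0.2, 0, 0, 0]

```text
t: 11.45
tcp_pos: [0.55, -0.133, 0.0125]
orientation: [0.459, -0.458, 0.538, -0.538]
wrist_force: [0.1, 4.8, -0.3]
finger_gap: 0.999
```

servo_tool:
  moves:
    - [0, 0, 0, 0.1, 0, 0, 0]
    - [0, 0, 0, 0.2, 0, 0, 0]
    - [0, 0, 0, 0.2, 0, 0, 0]

```text
t: 11.82
tcp_pos: [0.55, -0.133, 0.0125]
orientation: [0.459, -0.458, 0.539, -0.537]
wrist_force: [1.2, 9.0, 0.4]
finger_gap: 1.003
```

```bash
python3 - <<'E'
from h import *
s=read_state();print(s["t"],s["tcp_pos"],s["wrist_force"],s["wrist_torque"]);rel([0.5,0,0],-99.2)
r=s["tcp_pos"][:2]-[.5777,.0326];print("along,lat",r@[-.160,-.987],r@[.987,-.160])
for n,(r,c) in (("scene",(160,175)),("side",(180,235))):
    p,d=snapshot(n);np.savez(f"pics/{n}7.npz",p=p,d=d)
    x=cv2.resize(p[r:r+120,c:c+160],(800,600),interpolation=cv2.INTER_CUBIC);cv2.imwrite(f"pics/{n}7.png",x[:,:,::-1])
E
```

```text
11.825 [ 0.54997233 -0.13297983  0.01251433] [1.19731826 9.00038988 0.37799962] [ 1.8715238  -0.29027374 -0.33129517]
yaw now -99.09997457491227 tilt [-9.95456929e-05  2.64259779e-03 -9.99996503e-01]
wy 0.0017457730034879338 t cm [-12.34   1.29  -7.04]
along,lat 0.16786372044046408 -0.0008744393029010151
```

View pics/scene7.png

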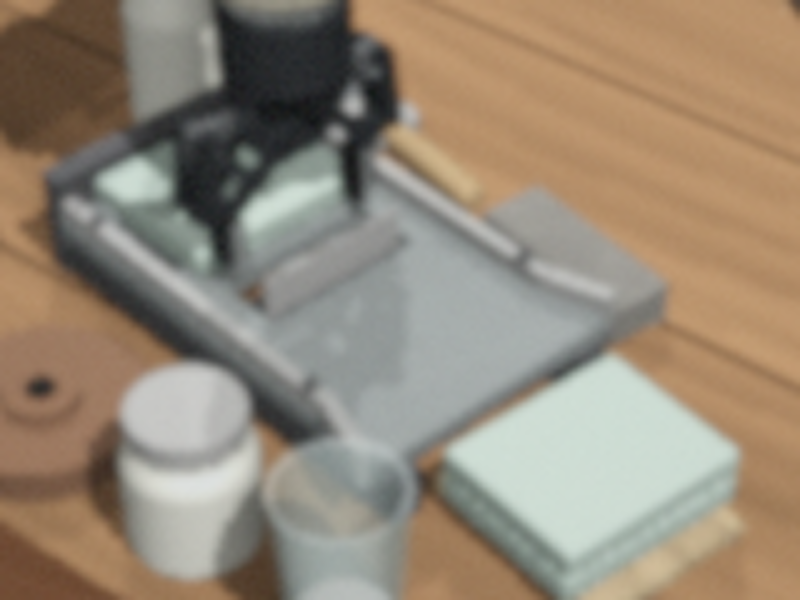

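View pics/side7.png

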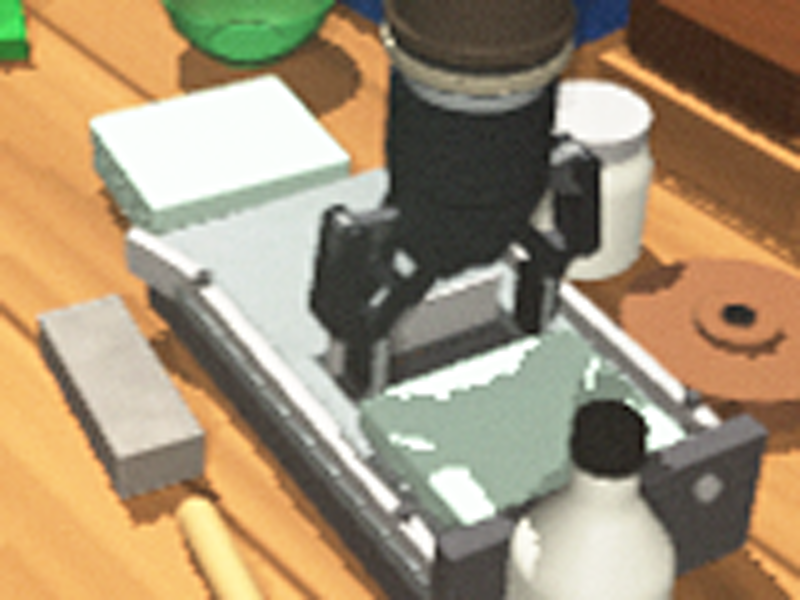

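servo_tool:
  moves:
    - [0, 0, 0, 0.15, 0, 0, 0]
    - [0, 0, 0, 0.15, 0, 0, 0]
    - [0, 0, 0, -0.2, 0, 0, 0]
    - [0, 0, 0, -0.6, 0, 0, 0]
    - [0, 0, 0, -0.7, 0, 0, 0]
    - [0, 0, 0, -0.7, -1, 0, 0]
    - [0, 0, 0, -0.7, -4, 0, 0]
    - [0, 0, 0, -0.7, -9, 0, 0]
    - [0, 0, 0, -0.7, -15, 0, 0]
    - [0, 0, 0, -0.7, -21, 0, 0]
    - [0, 0, 0, -2, -27, 0, 0]
    - [0, 0, 0, -4, -30, 0, 0]
    - [0, 0, 0, -4, -30, 0, 0]
    - [0, 0, 0, -4, -30, 0, 0]

```text
t: 13.68
tcp_pos: [0.5553, -0.0966, 0.3121]
orientation: [0.458, -0.459, 0.539, -0.538]
wrist_force: [0.4, 0.0, 0.1]
finger_gap: 0.999
```

```bash
python3 - <<'E'
from h import *
s=read_state();print(s["t"],s["tcp_pos"],s["wrist_force"])
for n,(r,c) in (("scene",(160,175)),("side",(180,235))):
    p,d=snapshot(n);np.savez(f"pics/{n}8.npz",p=p,d=d)
    x=cv2.resize(p[r:r+120,c:c+160],(800,600),interpolation=cv2.INTER_CUBIC);cv2.imwrite(f"pics/{n}8.png",x[:,:,::-1])
s=read_state();p,d=snapshot("wrist");np.savez("pics/w8.npz",p=p,d=d,pos=s["tcp_pos"],o=s["orientation"]);cv2.imwrite("pics/w8.png",p[:,:,::-1])
E
```

```text
13.675 [ 0.55533599 -0.09656942  0.31211173] [0.4361289  0.02994832 0.07062702]
```

View pics/scene8.png

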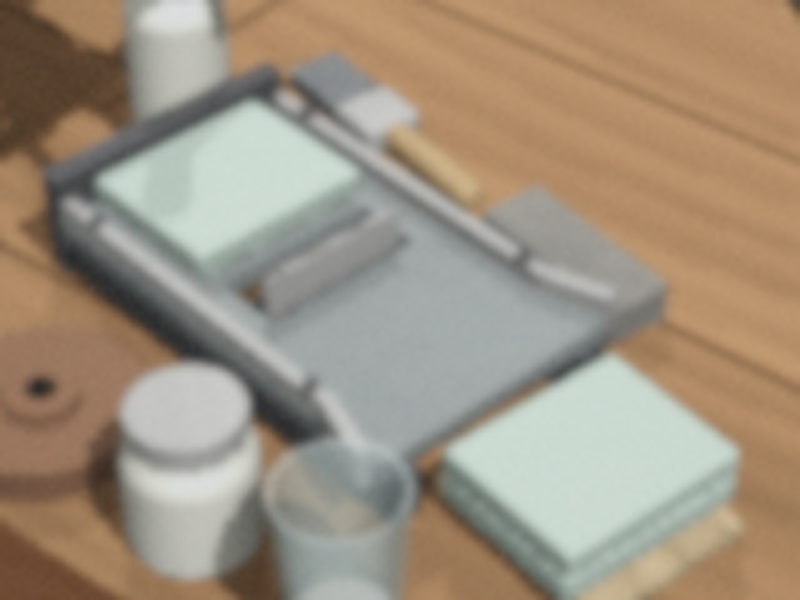

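View pics/side8.png

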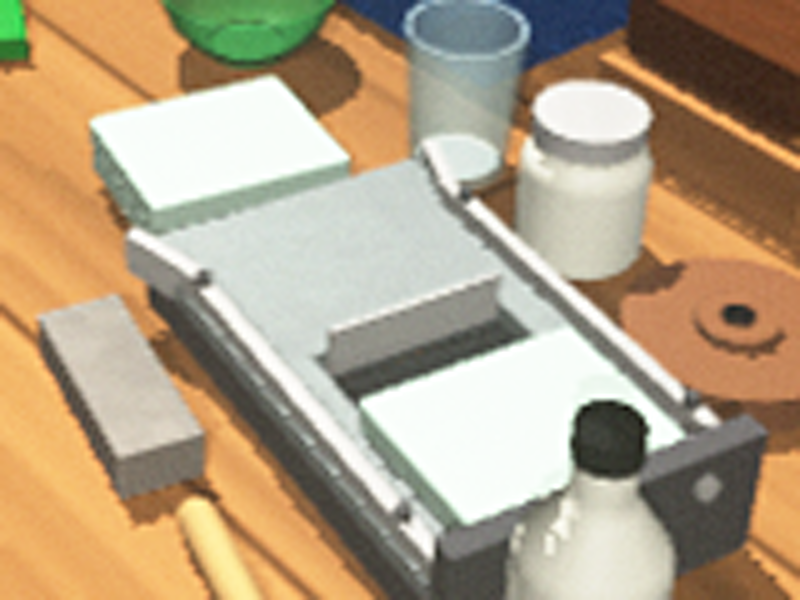

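View pics/w8.png

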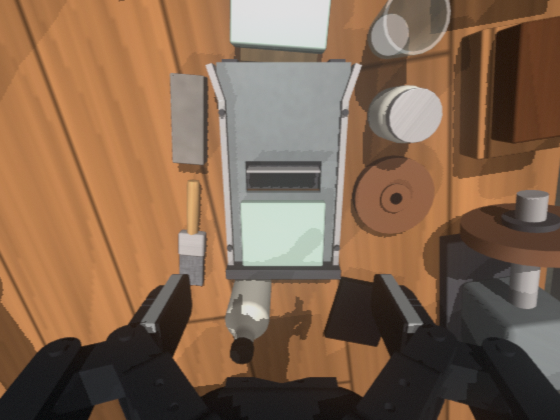

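```bash
python3 - <<'E'
from h import *
w=np.load("pics/w8.npz");p=w["p"]
x=cv2.resize(p[190:285,220:347],(800,598),interpolation=cv2.INTER_CUBIC);cv2.imwrite("pics/c9.png",x[:,:,::-1])
s={"tcp_pos":w["pos"],"orientation":w["o"]}
hsv=cv2.cvtColor(p,cv2.COLOR_RGB2HSV).astype(int)
m=((p[...,1].astype(int)-p[...,0]>12)&(p[...,1]>150)).astype(np.uint8);m[:190]=0;m[275:]=0;m[:,:235]=0;m[:,335:]=0
cn=max(cv2.findContours(m,0,1)[0],key=cv2.contourArea)[:,0]
W=np.array([onz("wrist",u,v,.062,s)[:2] for u,v in cn]);f=np.array([-.160,-.987]);l=np.array([.987,-.160])
q=np.c_[(W-[.5777,.0326])@f,(W-[.5777,.0326])@l]*1000
print(cv2.minAreaRect(q.astype(np.float32)))
# differences in scene before/after for bystanders
for n in("scene","side"):
    a=np.load(f"pics/{n}0.npz")["p"].astype(int);b=np.load(f"pics/{n}8.npz")["p"].astype(int)
    print(n,(abs(a-b).max(2)>60).sum())
    cv2.imwrite(f"pics/diff_{n}.png",np.clip(abs(a-b).max(2)*3,0,255).astype(np.uint8))
E
```

```text
((227.63262939453125, -0.6676254272460938), (98.15957641601562, 118.59957885742188), 0.02297029457986355)
scene 7902
side 12332
```

View pics/c9.png

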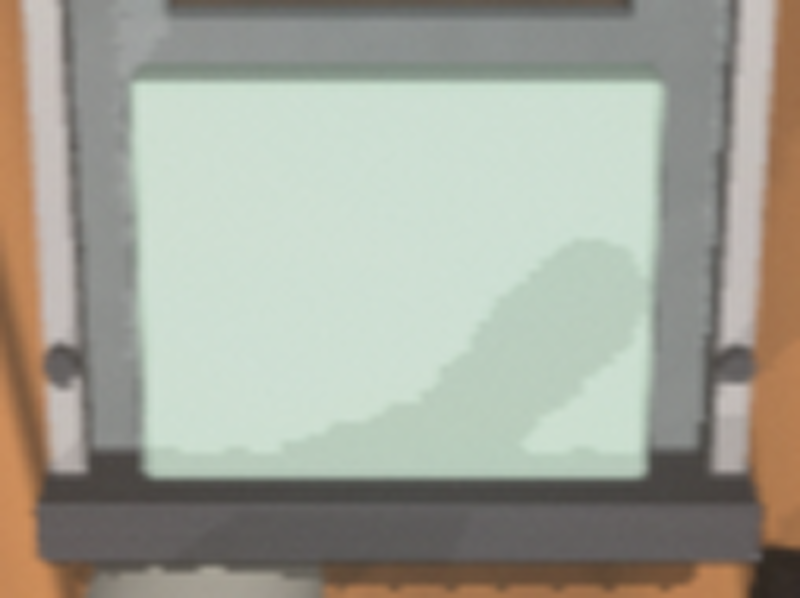

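View pics/diff_side.png

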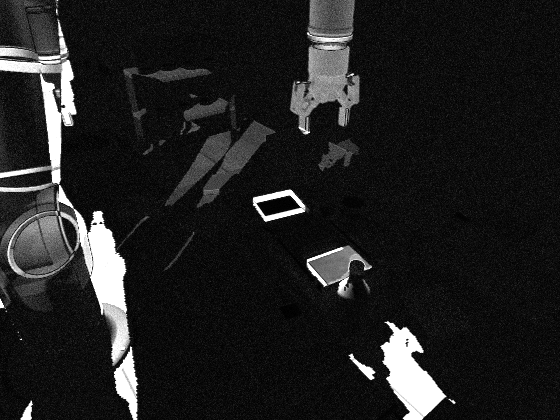

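The checks pass: the blank is square (under 0.1°), at the stop within measuring error, the flap is upright and no bystander moved.

```bash
python3 -c "
from station import *
print(job_done())"
```

```text
the job is handed in; nothing more can be done
None
```

The top blank is against the end stop with the flap upright behind it, and I handed the job in at about 13.8 s. With the gripper fully open and both fingertips on its rear edge, I slid it off the stack. I turned it about 4° to the feed direction on the way, pushed it over the flap to the stop, backed off and lifted clear.

**Last checks**
- **Square at the stop:** the blank is within about 0.1° of square and about 1 mm off the centre line. When I pressed at the stop, the measured push rose from 5 to 9 N with no movement.
- **Rest of the bench:** the two lower blanks look unmoved. In the before-and-after side view, only the arm, shadows, the blank and a patch of changed light on the bottle's shoulder differ, and I took that patch to be lighting.

**What disagreed**
- **Fingertip height:** the open fingertips were about 40 mm behind the TCP in the images. The description suggested 13 mm, so I set the push height from the pictures.
- **Position at the stop:** the camera puts the blank's centre 2.4 mm short of nominal, and its front edge was within about 1 mm of where contact should show. I took this as calibration error, because the push force showed firm contact.

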